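# Load the big bolt into the yellow pot of the covered carousel

### The job

The big bolt belongs in the yellow pot of the parts carousel. Turn the carousel by its black knob until the yellow pot stands in the middle of the opening in the clear cover (at the white mark), then stand the bigger of the two bolts in that pot, head down and upright as it stands on the bench, and let go.

Things in the scene. Friction and masses are not known exactly. Their poses are not given: they have to be found in the camera images.
- carousel (a joint): Angle of the carousel about its vertical axis, rad, anticlockwise from above. At 0 the yellow pot is in the middle of the opening, at the white mark; it starts at 0.6 to 1.35 and stays where left (friction 0.05 N m). The fixed clear cover over it (top 40 mm above the bench, rim screws 44 mm, radius 106 mm) is open over a sector of 110 degrees. The stand is fixed, radius 108 mm.
- knob_grip (a point): Grip point on the carousel's black knob, on the turning axis, 70 mm above the bench. The knob is a bar 50 mm long (this frame's x), 14 mm thick (y: pinch it there) and 36 mm high, top 82 mm and foot 46 mm above the bench; it turns with the carousel. -x points to the yellow pot, z up.
- yellow_pot (a point): Centre of the yellow pot's inner floor, 12 mm above the bench, 65 mm from the turning axis; turns with the carousel. Pot round, open at the top, inner diameter 51 mm or more, 22 mm deep, rim 34 mm above the bench. Red, green and blue pots alike, at quarter turns. When loading, spread the fingers across the line from pot to knob; the knob ends 40 mm from the pot's centre.
- big_bolt_mid (a point): Centre of the big bolt, half-way up: bare steel hexagon bolt standing on its head, 53 mm tall; head 22 x 19 x 8 mm at the bottom, round shank 12 mm thick above (grip its upper part, fingers spread left-right: a low blue arm lies behind it). z points up the shank. The smaller bolt nearby is 41 mm tall (shank 10 mm, head 18 mm) and a loose nut lies there; all three at least 80 mm apart.

How it is judged:
By the outcome, as a careful person would: the job done as asked, in the order asked, and still so for the second after the job is handed in, with the robot touching nothing.
It also fails if it takes over 56 s, if anything falls off the work surface, if the arm or the gripper's body presses on something with over 40 N, if the wrist force passes 120 N, or if a joint passes its speed limit or range.

### The arm

A 7-joint arm with a two-finger parallel gripper is mounted at the origin on a cart in front of the work surface, level with it; the furniture and walls round the work are solid. World frame = base frame: x ahead of the robot, y to its left, z up, the work surface at z = 0. Lengths are in mm, angles in degrees, forces in N, time in s.
With the tool pointing down it reaches from about 400 to 850 mm from the base axis. Payload 4.5 kg.
Tool frame: the origin (TCP) lies on the front face of the gripper's body, between the roots of the fingers; the fingertips stand 73 mm ahead of it and the grasp point (between the pads) lies 54 mm ahead of it; z points along the fingers, y is the line along which they close (so a half turn about z gives the same grasp; the last joint's range is limited). The gripper opens to 85 mm and grips with 20 to 120 N. Pads are 22 mm wide; open, the fingers measure 114 mm over their backs; the gripper's body (76 mm by 85 mm) begins 54 mm behind the grasp point. The pads swing forward as they close: fully open they stand 13 mm farther back than shut.
Start: joints at [77.624, 39.483, -11.15, 89.685, 9.013, 51.709, -12.324], TCP at [154.533, -605.613, 303.917] pointing down, gripper open.
Joint ranges: [-172.22, 172.22], [-26.19, 119.32], [-84.43, 86.54], [7.71, 146.69], [-57.33, 237.33], [2.42, 119.75], [-152.13, 152.13]. Speed limits (degrees/s): [147.25, 147.25, 180, 180, 180, 180, 180].

### API

Orientations are given as [roll, pitch, yaw] about the fixed x, y, z axes, in that order (R = Rz(yaw) Ry(pitch) Rx(roll)).
In Python, from bench import r, cams, job gives the robot as it stands.
- The arm moves only by the tool drive_tool, never from a script. Its argument "commands" is one flat list of numbers, 4 for each row, row after row: the shift along the tool's x, y, z in mm, then the turn about the tool's z in degrees. A call has 1 to 8 rows; each row shifts and turns the commanded pose from where the row before left it, along the tool's axes as they then stand; what a row does not reach is not made up. A row lasts 1/12 s, in which the tool goes at most 41.7 mm and 7.16 degrees, less where a joint would pass 70% of its speed; a pose out of reach is approached as far as the arm can. A call with a gripper value outside its range is refused whole. "hand" is the opening, from 0 (shut) to 1 (fully open), set as the call begins (left out, the last holds). The fingers move at their own pace and stop on an object; "newtons" is the grip in N (left out, the last holds). Time passes only in rows, so rows that do not move let the fingers close. It gives the time, the measured TCP pose, the force, the opening and the grip force at its end, in the units of the state.
- r.observe(): the state, without advancing time (a new reading comes with each control period).
- cams.get_image(name): name is "scene" or "top" or "wrist"; returns a dict with "pixels" (384x512x3 uint8, red, green, blue), "mtx" (3x3 intrinsics, pixels), "D" ([k1, k2, p1, p2, k3] as OpenCV has them; the pictures are not rectified), "rvec" (rotation vector, rad) and "tvec" (3), from world to camera coordinates, as OpenCV has them. Camera axes: x right, y down, z forward; pixel columns grow to the right and rows downward; lengths in mm; the calibration is good to about 2 mm. A picture is of the moment at which its call begins. There is no depth.
- job.hand_in(): hands the job in; it is judged then, once.
The state is a dict: "clock": time; "qpos": joint angles; "dq": joint speeds; "effort": joint torques, N m; "eef_pos": TCP position; "ee_rot": TCP orientation; "force": force on the tool from outside, world axes, zero at the start; "torque": the same for the moment, N m; "grip_width": opening from 0.0 (shut) to 1.0 (fully open); "grasp_force": force on a finger pad.
Only numpy, scipy, OpenCV 4.12 (cv2) and the standard library are available. Lean on these libraries where they do the work, as an engineer would, in place of code of your own. Each camera call takes 0.05 s, during which the arm holds its last target. There are 200 camera calls.

## Working session

There is one attempt and no reset: what is moved stays moved. The work goes in short steps, Python scripts to look and compute and a tool call to move; the robot and the scene stay as the last step left them, time stands still between calls to the robot, and variables do not carry over. Pictures are saved under pics/ and viewed, at most 10 in all, crops included, and the job is handed in when it is done.

Besides the shell and the picture viewer there is one more tool, called by a JSON object that holds its "fn" and its "kwargs", one argument or row to a line. drive_tool: Moves the arm, as the interface text tells. Its arguments: {"type":"object","properties":{"commands":{"type":"array","items":{"type":"number"}},"hand":{"type":"number"},"newtons":{"type":"number"}},"required":["commands"]}

```bash
mkdir -p pics; cat > h.py <<'E'
import numpy as np, cv2
from bench import r, cams, job
def snap(n,f,crop=None,s=1):
    im=cams.get_image(n); np.savez(f'pics/{f}.npz',**{k:np.array(v) for k,v in im.items()})
    p=im['pixels'][:,:,::-1]
    if crop: p=p[crop[1]:crop[3],crop[0]:crop[2]]
    cv2.imwrite(f'pics/{f}.png',cv2.resize(p,None,fx=s,fy=s,interpolation=cv2.INTER_CUBIC)); return im
def ray(f,uv,z):
    d=np.load(f'pics/{f}.npz'); R=cv2.Rodrigues(d['rvec'])[0]; C=-R.T@d['tvec'].ravel()
    n=cv2.undistortPoints(np.array([[uv]],float),d['mtx'],d['D'])[0,0]
    v=R.T@np.array([n[0],n[1],1]); return C+v*(z-C[2])/v[2]
def proj(f,P):
    d=np.load(f'pics/{f}.npz'); return cv2.projectPoints(np.array(P,float).reshape(-1,3),d['rvec'],d['tvec'],d['mtx'],d['D'])[0].reshape(-1,2)
E
python3 - <<'E'
from h import *
a=snap('scene','s0');b=snap('top','t0')
cv2.imwrite('pics/t0.png',cv2.resize(b['pixels'][:,:,::-1],(800,600),interpolation=cv2.INTER_CUBIC))
for f in('s0','t0'):
    d=np.load(f'pics/{f}.npz');R=cv2.Rodrigues(d['rvec'])[0];print(f,-R.T@d['tvec'].ravel())
print({k:np.round(v,3) for k,v in r.observe().items()})
E
```

```text
s0 [ 76.98039135 663.83302356 702.46200416]
t0 [ 382.51121745   52.0673227  1093.83665176]
{'clock': np.float64(0.1), 'qpos': array([ 77.626,  39.531, -11.145,  89.739,   9.013,  51.71 , -12.324]), 'dq': array([ 0.01 , -0.193, -0.02 , -0.245, -0.127, -0.097, -0.01 ]), 'effort': array([-3.0000e-03, -5.4060e+01, -1.2710e+00, -1.5899e+01,  9.0000e-03,
        4.0000e-03,  0.0000e+00]), 'eef_pos': array([ 154.327, -605.163,  303.138]), 'ee_rot': array([-1.79902e+02,  7.00000e-03,  1.43150e+01]), 'force': array([-0.346,  0.171,  0.145]), 'torque': array([-0.014, -0.042, -0.039]), 'grasp_force': np.float64(0.0), 'grip_width': np.float64(1.001)}
```

View pics/t0.png

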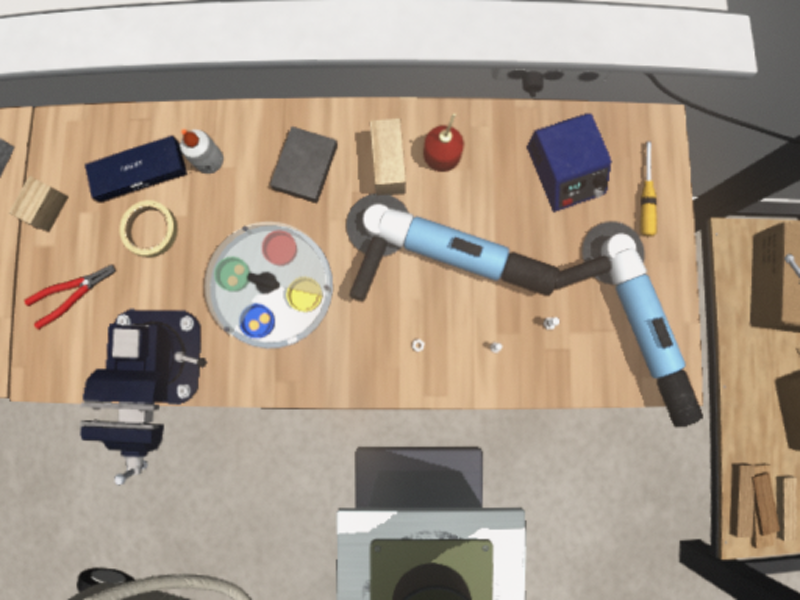

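View pics/s0.png

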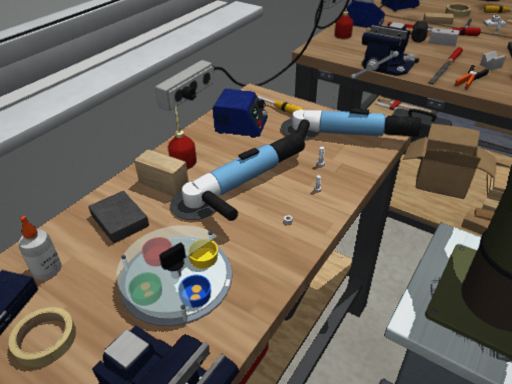

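The top view shows the carousel centred near (268,284) of 800x600. The yellow pot is at (305,294), the knob at (264,282), the big bolt near (550,323), the small bolt at (495,347) and the nut at (418,345). Next I'll enlarge both areas.

```bash
python3 - <<'E'
from h import *
t=cv2.imread('pics/t0.png')
p=np.load('pics/t0.npz')['pixels'][:,:,::-1]; s=np.load('pics/s0.npz')['pixels'][:,:,::-1]
rs=lambda a,k:cv2.resize(a,None,fx=k,fy=k,interpolation=cv2.INTER_CUBIC)
A=rs(p[138:228,125:220],4)  #380x360
B=rs(p[190:240,300:370],6)#420x300
C=rs(s[220:325,110:240],3) #390x315
D=rs(s[140:200,300:340],5)#200x300
o=np.zeros((600,800,3),np.uint8)
o[:360-60+0,:380]=A[:300]; o[:300,380:800]=B
o[300:600,:390]=C[:300]; o[300:600,400:600]=D
cv2.imwrite('pics/m1.png',o)
for n,uv,z in [('knob',(264,282),82),('yel',(305,294),34),('big',(551,321),53),('bighead',(549,324),8),('small',(495,347),41),('discctr',(268,284),40)]:
    print(n,ray('t0',(np.array(uv)+.5)*.64-.5,z).round(1))
E
```

```text
knob [525.8 271.7  82. ]
yel [512.5 211.9  34. ]
big [ 466.8 -196.7   53. ]
bighead [ 465.3 -203.8    8. ]
small [ 424.6 -104.8   41. ]
discctr [528.4 273.9  40. ]
```

View pics/m1.png

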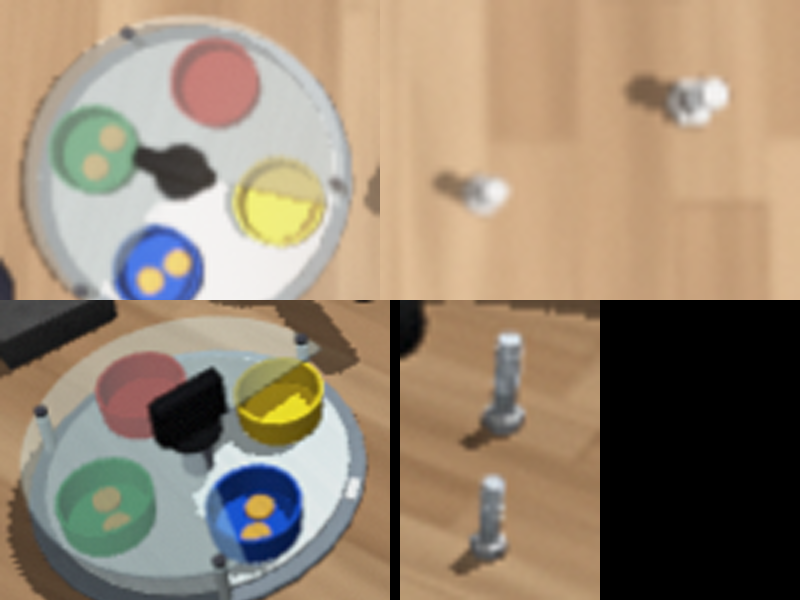

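The crop gives pot rim centres of red (216,83), green (96,150), yellow (279,203) and blue (159,270). The white mark is at (352,488) in the lower left. The big bolt's top is at (714,94) and its head at (688,102).

```bash
python3 - <<'E'
from h import *
T=lambda x,y,k,a,b:((x+.5)/k-.5+a,(y+.5)/k-.5+b)
P={}
for n,x,y in [('red',216,83),('green',96,150),('yel',279,203),('blue',159,270)]:
    P[n]=ray('t0',T(x,y,4,125,138),34)
c=sum(P.values())/4; print('axis',c)
for n,v in P.items(): print(n,v.round(1),np.hypot(*(v-c)[:2]).round(1),np.degrees(np.arctan2(*(v-c)[1::-1])).round(1))
for z in (5,12,20):
  m=ray('s0',T(352,188,3,110,220),z); print('mark',m.round(1),np.hypot(*(m-c)[:2]),np.degrees(np.arctan2(*(m-c)[1::-1])))
print('bolt top',ray('t0',T(334,94,6,300,190),53),'head',ray('t0',T(308,102,6,300,190),8))
print('scene bolt top',ray('s0',T(109,38,5,300,140),53), 'head',ray('s0',T(103,118,5,300,140),6))
print('small',ray('s0',T(92,180,5,300,140),41))
E
```

```text
axis [529.05640063 274.92573142  34.        ]
red [591.5 257.6  34. ] 64.8 -15.5
green [546.4 336.7  34. ] 64.2 74.4
yel [511.4 213.6  34. ] 63.8 -106.0
blue [466.9 291.8  34. ] 64.4 164.8
mark [437.1 237.    5. ] 99.49219378926576 -157.60707993137953
mark [433.5 241.3  12. ] 101.34241633433946 -160.62605770014628
mark [429.3 246.2  20. ] 103.78767316233663 -163.93382833819192
bolt top [ 466.8206333  -203.96803344   53.        ] head [ 466.86765615 -203.11724234    8.        ]
scene bolt top [ 465.7538711  -201.45222013   53.        ] head [ 463.44719008 -198.79723956    6.        ]
small [ 425.82866009 -109.44465007   41.        ]
```

{"fn": "drive_tool", "kwargs": {
  "commands": [0,0,0,7.15,0,0,0,7.15,20,-30,0,0,20,-30,0,0,20,-30,0,0,20,-30,0,0,20,-30,0,0,20,-30,0,0]
}}

```text
clock: 0.77
eef_pos: [275.0, -423.9, 303.7]
ee_rot: [-180.0, 0.0, -0.0]
force: [1.3, -0.4, -0.3]
grip_width: 0.998
grasp_force: 0.0
```

{"fn": "drive_tool", "kwargs": {
  "commands": [18,-28,0,0,18,-28,0,0,18,-28,0,0,18,-28,0,0,18,-28,0,0,18,-28,0,0,18,-28,0,0,18,-28,0,0]
}}

```text
clock: 1.43
eef_pos: [418.9, -200.0, 303.7]
ee_rot: [-180.0, 0.0, 0.0]
force: [0.9, 0.1, -0.5]
grip_width: 1.001
grasp_force: 0.0
```

```bash
python3 - <<'E'
from h import *
snap('wrist','w1')
print(proj('w1',[[467,-203,53],[467,-203,0],[425,-108,41]]).round(1)); print(r.observe()['eef_pos'])
E
```

```text
[[258.6 122.8]
 [258.1 119.7]
 [168.7 162.6]]
[ 423.69586212 -192.93367525  303.90332335]
```

View pics/w1.png

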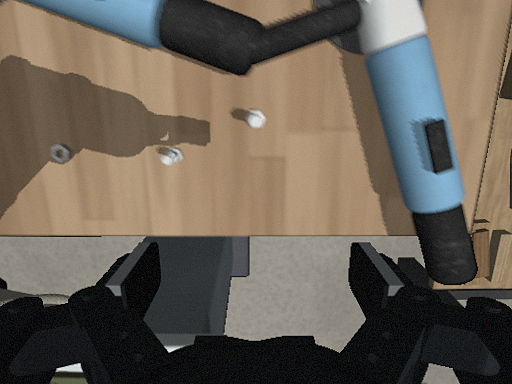

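The wrist view shows the big bolt at (257,118), within about 4 mm of the prediction. The small bolt is at (172,156) and the nut at (60,153). Now to the carousel.

{"fn": "drive_tool", "kwargs": {
  "commands": [4,-29,0,0,4,-29,0,0,4,-29,0,0,4,-29,0,0,4,-29,0,0,4,-29,0,0,4,-29,0,0,4,-29,0,0]
}}

```text
clock: 2.15
eef_pos: [450.2, 31.7, 303.7]
ee_rot: [180.0, 0.0, 0.0]
force: [1.2, -0.5, 0.0]
grip_width: 1.003
grasp_force: 0.0
```

{"fn": "drive_tool", "kwargs": {
  "commands": [4,-29,0,0,4,-29,0,0,4,-29,0,0,4,-29,0,0,4,-29,0,0,4,-29,0,0,4,-29,0,0,4,-29,0,0]
}}

```text
clock: 2.82
eef_pos: [482.2, 263.6, 303.6]
ee_rot: [180.0, 0.0, 0.0]
force: [-0.0, -0.0, 0.2]
grip_width: 1.002
grasp_force: 0.0
```

```bash
python3 - <<'E'
from h import *
r.observe();snap('top','t1');snap('wrist','w2',(80,0,480,300),2)
c=np.array([529,275])
print(proj('w2',[[529,275,82],[511.4,213.6,34],[434,241,12]]).round(1)); print(r.observe()['eef_pos'],r.observe()['qpos'])
E
```

```text
[[254.1 127. ]
 [312.3 140.8]
 [282.6 203.7]]
[481.82612516 268.74288755 303.54352331] [-3.35301223e+01  3.37125441e+01 -5.04639193e-01  1.03004208e+02
  1.01916474e-01  4.31063844e+01 -1.23551057e+02]
```

View pics/w2.png

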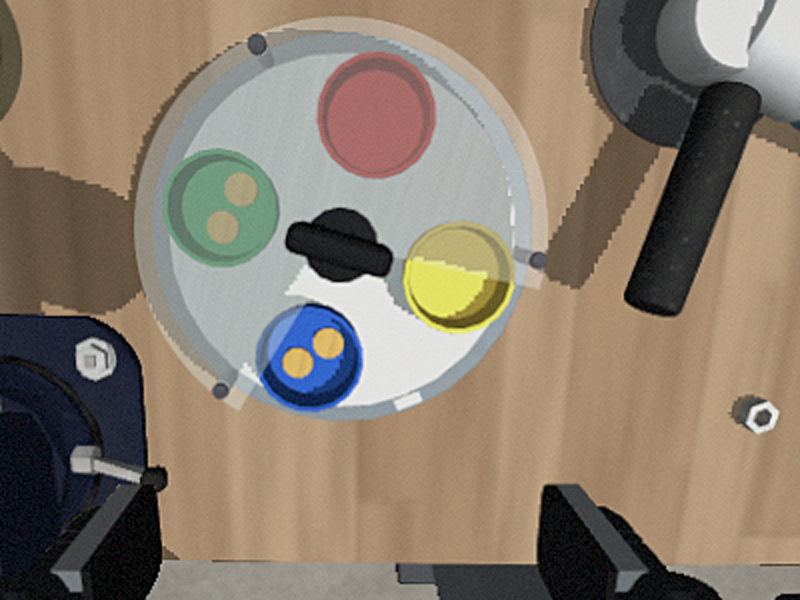

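The carousel crop (80,0, x2) shows the rims of red (377,115), green (221,208), yellow (459,277) and blue (310,357). The mark is at (408,401), the cover corners at (540,287) and (240,408), and the knob ends at about (289,237) and (390,258).

```bash
python3 - <<'E'
from h import *
T=lambda x,y:((x+.5)/2-.5+80,(y+.5)/2-.5)
P={n:ray('w2',T(*q),34) for n,q in dict(red=(377,115),green=(221,208),yel=(459,277),blue=(310,357)).items()}
c=sum(P.values())/4; print('axis',c.round(1))
ang=lambda v:np.degrees(np.arctan2(*(v-c)[1::-1])).round(1)
for n,v in P.items(): print(n,v.round(1),np.hypot(*(v-c)[:2]).round(1),ang(v))
for n,q,z in [('mark',(408,401),12),('mark',(408,401),6),('mark',(408,401),20),('corner',(540,287),40),('corner',(240,408),40),('k1',(289,237),82),('k2',(390,258),82),('bluecov',(300,290),40)]:
    v=ray('w2',T(*q),z); print(n,v.round(1),np.hypot(*(v-c)[:2]).round(1),ang(v))
E
```

```text
axis [531.6 279.1  34. ]
red [593.8 261.9  34. ] 64.6 -15.5
green [548.5 341.5  34. ] 64.6 74.8
yel [514.1 217.   34. ] 64.5 -105.7
blue [469.9 296.2  34. ] 64.0 164.6
mark [438.3 239.7  12. ] 101.2 -157.1
mark [436.4 239.2   6. ] 103.2 -157.2
mark [440.8 240.5  20. ] 98.6 -156.9
corner [510.  175.4  40. ] 105.9 -101.7
corner [442.1 334.6  40. ] 105.3 148.2
k1 [536.5 301.8  82. ] 23.2 77.7
k2 [527.6 256.4  82. ] 23.1 -99.9
bluecov [507.3 300.7  40. ] 32.5 138.4
```

{"fn": "drive_tool", "kwargs": {
  "commands": [24.5,-4.5,0,0,24.5,-4.5,0,0,0,0,0,-7,0,0,0,-7,0,0,0,-7,0,0,0,-7,0,0,0,-7,0,0,0,-7],
  "hand": 0.7
}}

```text
clock: 3.58
eef_pos: [531.2, 270.4, 303.5]
ee_rot: [180.0, 0.1, 42.3]
force: [0.5, 0.2, -0.2]
grip_width: 0.699
grasp_force: 0.0
```

{"fn": "drive_tool", "kwargs": {
  "commands": [0,0,25,-6.5,0,0,25,-6.5,0,0,25,-6.5,0,0,25,-6.5,0,0,25,-6.4,0,0,0,0,0,0,0,0]
}}

```text
clock: 4.17
eef_pos: [530.8, 270.2, 177.9]
ee_rot: [-179.9, 0.2, 74.2]
force: [0.4, 0.4, 0.8]
grip_width: 0.7
grasp_force: 0.0
```

```bash
python3 - <<'E'
from h import *
o=r.observe();print(o['eef_pos'],o['ee_rot'],o['qpos'])
snap('wrist','w3')
print(proj('w3',[[531,277.5,82]]+[[531+s*25*np.cos(np.radians(74.4)),277.5+s*25*np.sin(np.radians(74.4)),82] for s in(1,-1)]).round(1))
E
```

```text
[530.76225938 270.21764697 177.87224359] [-1.79865680e+02  1.54175825e-01  7.42079255e+01] [-21.19467364  47.76347471 -18.02328308 100.4278073   23.11369376
  35.69584864 -68.48985696]
[[251.7 218.6]
 [251.4 174.6]
 [251.9 259.3]]
```

View pics/w3.png

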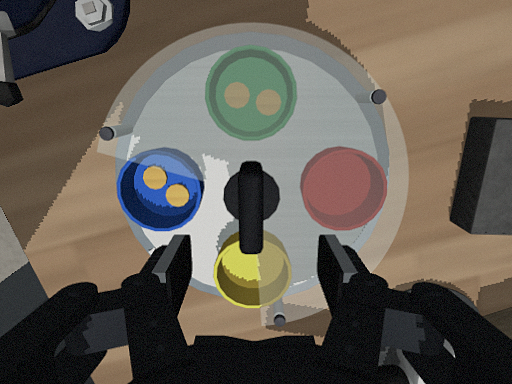

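The wrist view shows the knob bar from (251,162) to (251,253), aligned with the fingers. The pot rims are green (251,92), red (343,188), yellow (253,268) and blue (160,188).

```bash
python3 - <<'E'
from h import *
q=dict(red=(343,188),green=(251,92),yel=(253,268),blue=(160,188))
P={n:ray('w3',v,34) for n,v in q.items()}
c=sum(P.values())/4; print('axis',c.round(1))
for n,v in P.items(): print(n,v.round(1),np.hypot(*(v-c)[:2]).round(1),np.degrees(np.arctan2(*(v-c)[1::-1])).round(1))
print(ray('w3',(251.5,164),82),ray('w3',(251.5,162),82),ray('w3',(251.5,253),82),ray('w3',(251.5,253),46), ray('w3',(251,194),46))
E
```

```text
axis [531.9 282.2  34. ]
red [592.9 264.6  34. ] 63.5 -16.2
green [548.9 343.4  34. ] 63.5 74.5
yel [515.6 221.8  34. ] 62.6 -105.1
blue [470.3 299.2  34. ] 64.0 164.6
[539.35685721 307.09785588  82.        ] [539.6512238  308.12762992  82.        ] [525.12397022 257.31904813  82.        ] [519.74589936 239.83388711  46.        ] [531.2215797  281.16631541  46.        ]
```

{"fn": "drive_tool", "kwargs": {
  "commands": [4,-1.3,0,0,4.2,-1.3,0,0,0,0,18,0,0,0,18,0,0,0,12,0,0,0,6,0,0,0,0,0,0,0,0,0]
}}

```text
clock: 4.88
eef_pos: [531.2, 280.4, 125.3]
ee_rot: [180.0, -0.0, 74.4]
force: [-0.7, 0.4, -0.4]
grip_width: 0.7
grasp_force: 0.0
```

{"fn": "drive_tool", "kwargs": {
  "commands": [0,0,0,0,0,0,0,0,0,0,0,0,0,0,0,0,0,0,0,0,0,0,0,0,0,0,0,0,0,0,0,0],
  "hand": 0,
  "newtons": 40
}}

```text
clock: 5.55
eef_pos: [531.1, 280.2, 125.5]
ee_rot: [180.0, -0.0, 74.4]
force: [-0.4, -0.3, 7.1]
grip_width: 0.158
grasp_force: 40.7
```

{"fn": "drive_tool", "kwargs": {
  "commands": [0,0,0,4.3,0,0,0,4.3,0,0,0,4.3,0,0,0,4.3,0,0,0,4.3,0,0,0,4.3,0,0,0,4.3,0,0,0,4.3]
}}

```text
clock: 6.22
eef_pos: [532.1, 279.5, 125.5]
ee_rot: [179.9, -0.1, 39.8]
force: [1.7, -1.9, 3.6]
grip_width: 0.159
grasp_force: 40.5
```

{"fn": "drive_tool", "kwargs": {
  "commands": [0,0,0,4.2,0,0,0,4.2,0,0,0,4.2,0,0,0,4.4,0,0,0,0,0,0,0,0,0,0,0,0,0,0,0,0]
}}

```text
clock: 6.88
eef_pos: [532.4, 279.1, 125.6]
ee_rot: [179.9, -0.1, 23.1]
force: [1.8, -2.7, 6.0]
grip_width: 0.154
grasp_force: 40.7
```

{"fn": "drive_tool", "kwargs": {
  "commands": [0,0,0,0,0,0,0,0,0,0,0,0,0,0,0,0,0,0,0,0,0,0,-10,0,0,0,-20,0,0,0,-30,0],
  "hand": 0.7
}}

```text
clock: 7.55
eef_pos: [529.6, 279.5, 184.0]
ee_rot: [180.0, 0.3, 23.0]
force: [0.6, 0.2, 0.3]
grip_width: 0.7
grasp_force: 0.0
```

{"fn": "drive_tool", "kwargs": {
  "commands": [0,0,-40,0,0,0,-40,0,0,0,-38,0,0,0,0,0,0,0,0,0]
}}

```text
clock: 7.97
eef_pos: [532.0, 280.7, 306.1]
ee_rot: [-180.0, -0.4, 23.0]
force: [-0.2, -0.1, -0.4]
grip_width: 0.697
grasp_force: 0.0
```

```bash
python3 - <<'E'
from h import *
o=r.observe();print(o['eef_pos'],o['ee_rot'])
snap('wrist','w4',(80,0,480,300),2)
E
```

```text
[531.99597329 280.71353069 306.14094848] [-179.95067334   -0.35955467   23.01857074]
```

View pics/w4.png

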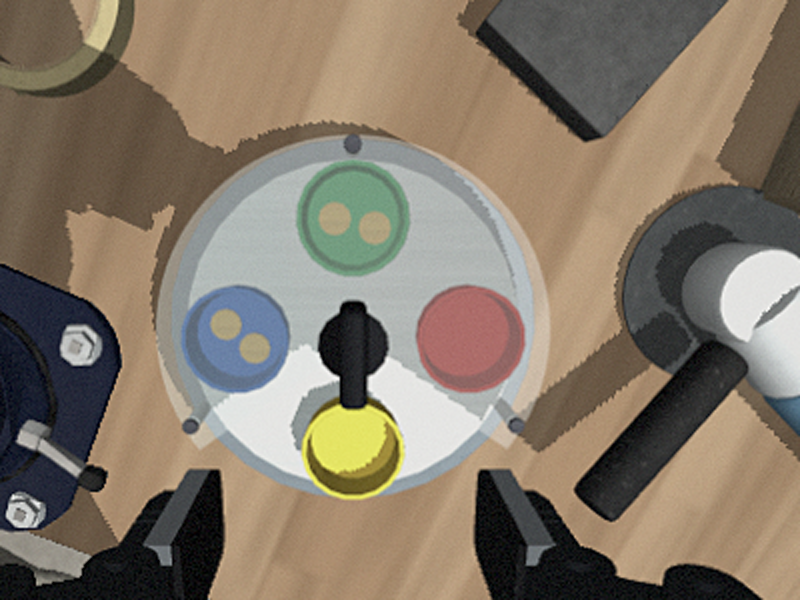

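Symmetric: the yellow pot at (352,449) covers the mark, midway between the opening's screws at (190,425) and (515,425), and the knob is at x=354. Next, the bolt.

{"fn": "drive_tool", "kwargs": {
  "commands": [0,0,0,5.75,0,0,0,5.75,0,0,0,5.75,0,0,0,5.75,-5,39,0,0,-5,39,0,0,-5,39,0,0,-5,39,0,0]
}}

```text
clock: 8.68
eef_pos: [509.4, 122.3, 301.2]
ee_rot: [179.9, 0.2, 0.1]
force: [1.4, -1.0, 0.1]
grip_width: 0.7
grasp_force: 0.0
```

{"fn": "drive_tool", "kwargs": {
  "commands": [-5,39,0,0,-5,39,0,0,-5,39,0,0,-5,39,0,0,-5,39,0,0,-5,39,0,0,-5,39,0,0,-5,39,0,0]
}}

```text
clock: 9.35
eef_pos: [469.5, -189.4, 301.4]
ee_rot: [-179.9, 0.2, 0.0]
force: [1.7, 0.1, 0.3]
grip_width: 0.704
grasp_force: 0.0
```

{"fn": "drive_tool", "kwargs": {
  "commands": [-3,13,0,0,0,0,25,0,0,0,25,0,0,0,25,0,0,0,25,0,0,0,0,0,0,0,0,0,0,0,0,0]
}}

```text
clock: 10.02
eef_pos: [468.1, -200.9, 203.2]
ee_rot: [-180.0, 0.0, 0.0]
force: [0.3, -0.6, -0.1]
grip_width: 0.699
grasp_force: 0.0
```

```bash
python3 - <<'E'
from h import *
o=r.observe();print(o['eef_pos'],o['ee_rot'])
snap('wrist','w5')
print(proj('w5',[[468,-200,53],[468,-200,0]]).round(1))
E
```

```text
[ 468.10148018 -200.91282955  203.18489181] [-1.79997584e+02  2.77523038e-02  2.17405971e-02]
[[254.7 200.1]
 [254.7 182.1]]
```

View pics/w5.png

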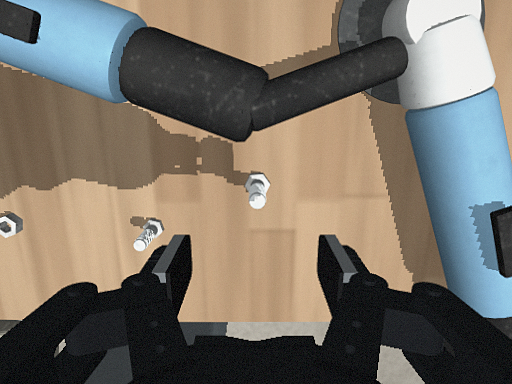

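The bolt's shank top is at (257,201) with its head at (257,184), centred between the fingertips (x=255). I'll descend gently.

{"fn": "drive_tool", "kwargs": {
  "commands": [-3,0.7,25,0,0,0,25,0,0,0,20,0,0,0,15,0,0,0,10,0,0,0,5,0,0,0,5,0,0,0,0,0]
}}

```text
clock: 10.73
eef_pos: [465.5, -201.8, 98.1]
ee_rot: [180.0, -0.0, 0.0]
force: [-0.3, -0.8, -0.5]
grip_width: 0.7
grasp_force: 0.0
```

{"fn": "drive_tool", "kwargs": {
  "commands": [0,0,0,0,0,0,0,0,0,0,0,0,0,0,0,0,0,0,0,0,0,0,0,0,0,0,0,0,0,0,0,0],
  "hand": 0,
  "newtons": 40
}}

```text
clock: 11.4
eef_pos: [465.4, -201.8, 98.3]
ee_rot: [180.0, -0.0, 0.0]
force: [0.3, 0.6, 5.3]
grip_width: 0.126
grasp_force: 39.5
```

{"fn": "drive_tool", "kwargs": {
  "commands": [0,0,-8,0,0,0,-15,0,0,0,-25,0,0,0,-30,0,0,0,-30,0,0,0,-20,0,0,0,0,0,0,0,0,0],
  "newtons": 60
}}

```text
clock: 12.07
eef_pos: [465.3, -201.8, 227.0]
ee_rot: [180.0, -0.1, 0.0]
force: [0.1, 0.4, -0.7]
grip_width: 0.117
grasp_force: 58.5
```

{"fn": "drive_tool", "kwargs": {
  "commands": [0.5,-10,0,0,0.5,-25,0,0,0.5,-35,0,0,0.5,-35,0,0,0.5,-35,0,0,0.5,-35,0,0,0.5,-35,0,0,0.5,-35,0,0]
}}

```text
clock: 12.73
eef_pos: [467.5, 45.7, 224.4]
ee_rot: [180.0, 0.2, 0.1]
force: [1.1, 0.2, 0.4]
grip_width: 0.118
grasp_force: 58.5
```

{"fn": "drive_tool", "kwargs": {
  "commands": [0.5,-35,0,0,0.5,-35,0,0,0.5,-35,0,0,0.5,-35,0,0,0.5,-35,0,0,0.5,-24,0,0,0,-12,0,0,0,0,0,0]
}}

```text
clock: 13.4
eef_pos: [470.4, 257.9, 224.4]
ee_rot: [-180.0, 0.1, 0.4]
force: [0.5, -1.2, 0.1]
grip_width: 0.118
grasp_force: 58.6
```

{"fn": "drive_tool", "kwargs": {
  "commands": [0,0,0,-4,0,0,0,-5,0,0,0,-5,0,0,0,-5,0,0,0,-4,0,0,0,0,0,0,0,0,0,0,0,0]
}}

```text
clock: 14.07
eef_pos: [471.9, 252.8, 225.5]
ee_rot: [179.9, 0.1, 22.8]
force: [0.0, 0.1, -0.6]
grip_width: 0.114
grasp_force: 58.6
```

```bash
python3 - <<'E'
from h import *
o=r.observe();print(o['eef_pos'],o['ee_rot'],o['grip_width'])
snap('wrist','w6')
print(proj('w6',[[471.7,253.9,34],[531.5,279.3,82]]).round(1))
E
```

```text
[471.94139026 252.81039569 225.52782144] [1.79944951e+02 7.95735924e-02 2.28027262e+01] 0.11390977100206029
[[254.  185.5]
 [253.5 107.8]]
```

View pics/w6.png

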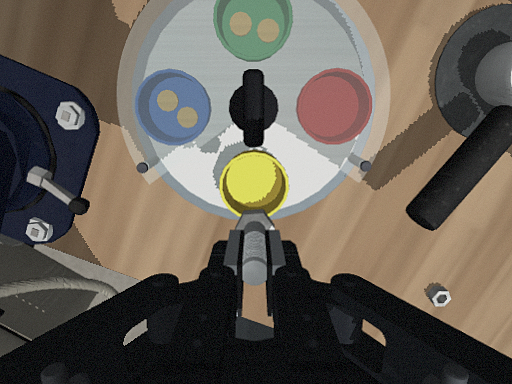

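The bolt hangs upright between the pads, with its head at (254,218). The yellow pot rim is at (254,185), exactly as predicted, so I'll lower the bolt.

{"fn": "drive_tool", "kwargs": {
  "commands": [0,0,20,0,0,0,25,0,0,0,25,0,0,0,20,0,0,0,13,0,0,0,6,0,0,0,2,0,0,0,0,0]
}}

```text
clock: 14.78
eef_pos: [472.1, 254.2, 114.8]
ee_rot: [180.0, 0.0, 23.0]
force: [0.4, 0.0, 0.4]
grip_width: 0.12
grasp_force: 58.6
```

{"fn": "drive_tool", "kwargs": {
  "commands": [0,0,1,0,0,0,1,0,0,0,1,0,0,0,0,0,0,0,0,0]
}}

```text
clock: 15.2
eef_pos: [472.1, 254.4, 112.2]
ee_rot: [-180.0, -0.0, 23.0]
force: [0.8, 0.3, -0.6]
grip_width: 0.114
grasp_force: 58.6
```

{"fn": "drive_tool", "kwargs": {
  "commands": [0,0,0.7,0,0,0,0.7,0,0,0,0.5,0,0,0,0,0,0,0,0,0]
}}

```text
clock: 15.62
eef_pos: [472.1, 254.4, 110.3]
ee_rot: [180.0, -0.0, 23.0]
force: [-0.7, -0.8, 4.6]
grip_width: 0.115
grasp_force: 59.2
```

Light contact with the pot floor (4.6 N), so I'll release.

{"fn": "drive_tool", "kwargs": {
  "commands": [0,0,0,0,0,0,0,0,0,0,0,0,0,0,0,0,0,0,0,0,0,0,0,0],
  "hand": 0.45,
  "newtons": 20
}}

```text
clock: 16.12
eef_pos: [472.0, 254.3, 109.9]
ee_rot: [180.0, 0.0, 23.0]
force: [0.6, -0.6, -0.3]
grip_width: 0.451
grasp_force: 0.0
```

{"fn": "drive_tool", "kwargs": {
  "commands": [0,0,-5,0,0,0,-15,0,0,0,-25,0,0,0,-30,0,0,0,-30,0,0,0,-20,0,0,0,0,0,0,0,0,0]
}}

```text
clock: 16.78
eef_pos: [472.5, 254.6, 236.3]
ee_rot: [-180.0, -0.2, 23.0]
force: [-1.1, 0.3, -0.5]
grip_width: 0.446
grasp_force: 0.0
```

```bash
python3 - <<'E'
from h import *
print(r.observe()['eef_pos'])
w=snap('wrist','w7')['pixels'][:300,80:480,::-1];s=snap('scene','s7')['pixels'][180:340,100:260,::-1]
o=np.zeros((480,800,3),np.uint8); o[:300,:400]=w; o[:400,400:800]=cv2.resize(s,(400,400),interpolation=cv2.INTER_CUBIC)
cv2.imwrite('pics/m7.png',o)
E
```

```text
[472.49950947 254.58589088 236.34156047]
```

View pics/m7.png

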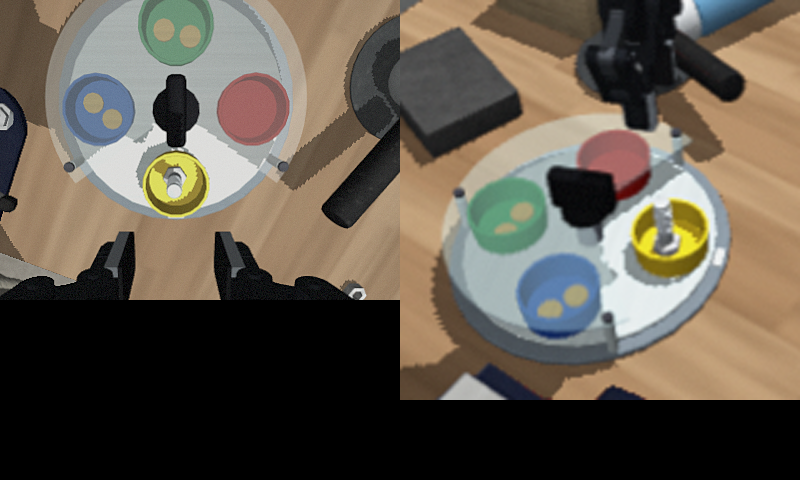

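The bolt stands upright, head down, in the yellow pot (wrist view (175,183)). The pot lines up with the white mark in the scene view (720,256), and the gripper is clear.

```bash
python3 -c "
from bench import job
print(job.hand_in())"
```

```text
the job is handed in; nothing more can be done
None
```

The big bolt stands upright, head down, in the yellow pot at the white mark; the gripper has let go and is clear, and the job was handed in at about 17 s (no verdict was returned).

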